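# Slide the spice tray home past the held-open keeper gate

### The arm

A 6-joint arm with a two-finger parallel gripper is mounted at the origin on the work surface. World frame = base frame: x ahead of the robot, y to its left, z up, the work surface at z = 0. Lengths are in m, angles in rad, forces in N, time in s.
With the tool pointing down it reaches from about 0.275 to 0.825 m from the base axis. Payload 4.9 kg.
Tool frame: the origin (TCP) lies midway between the tips of the shut fingers; the grasp point (between the pads) lies 19 mm behind it; z points along the fingers, y is the line along which they close (so a half turn about z gives the same grasp; the last joint's range is limited). The gripper opens to 85 mm and grips with 20 to 120 N. Pads are 22 mm wide; open, the fingers measure 114 mm over their backs; the gripper's body (76 mm by 85 mm) begins 54 mm behind the grasp point. The pads swing forward as they close: fully open they stand 13 mm farther back than shut.
Start: joints at [-1.356, 0.326, -0.193, 1.052, 0, 1.437], TCP at [0.188, -0.517, 0.231] pointing down, gripper open.
Joint ranges: [-2.65, 2.65], [-0.97, 1.79], [-1.3, 1.35], [-1.93, 2.1], [-1.47, 1.37], [-3.14, 3.14]. Speed limits (rad/s): [2.57, 2.57, 3.14, 3.14, 3.14, 3.14].

### API

Orientations are given as a rotation vector (axis times angle).
In Python, from station import monitor, grab_frame, robot, spotter gives the robot as it stands. The module is installed in compiled form; this text tells all that it offers.
- The arm moves only by the tool carry_out, never from a script. Its argument "deltas" is a list of rows, each a list of 7 numbers: the shift along the world's x, y, z in mm, then the turn, a rotation vector about the world's x, y, z in degrees, then the finger opening in mm, from 0 to 85.4. A call has 1 to 12 rows; each row is the pose to reach, as a shift and turn from the pose commanded when the call began; what a row does not reach only later rows make up. A row lasts 1/8 s, in which the tool goes at most 62.5 mm and 10.7 degrees, less where a joint would pass 70% of its speed; a pose out of reach is approached as far as the arm can. A call with a gripper value outside its range is refused whole. The fingers move at their own pace and stop on an object; "force" is the grip in N (left out, the last holds). Time passes only in rows, so rows that repeat a pose let the fingers close. It gives the time, the measured TCP pose, the force, the opening and the grip force at its end, in the units of the state.
- monitor.get_obs(): the state, without advancing time (a new reading comes with each control period).
- grab_frame(name): name is "side" or "top" or "wrist"; returns a dict with "color" (400x640x3 uint8, blue, green, red), "z_map" (400x640 float32, m along the optical axis (not along the pixel's ray), 0 where there is no reading), "fx", "fy", "cx", "cy" (pixels), "cam_to_world" (4x4, takes a point from camera to world coordinates). Camera axes: x right, y up, looking along -z (the intrinsics and any distortion apply to the point x, -y, -z); pixel columns grow to the right and rows downward; lengths in m; the calibration is good to about 2 mm. A picture is of the moment at which its call begins.
- robot.close_job(): hands the job in; it is judged then, once.
Trained networks look in a picture, given as the dict that the camera call returned (one of the last four; its "shot" number tells which), for a name from the list of things; names that differ only in an ending like _2 or _b are one class to them, and where a whole thing is asked for, a point or a joint stands for the part that bears it (a point fixed in the world has none). Each returns a list of dicts, best first, with "p" (0 to 1); they miss things now and then, are a little off and sometimes report something else, mostly with a low value. They report only what shows in the picture. A call takes as long as a camera call. They do not tell look-alikes from the thing itself.
- spotter.outline_of(query, picture): "region" (400x640 bool, what is visible of it).
- spotter.tip_of(query, picture): "xyz" ([x, y, z] in m, in world coordinates, good to about 4 mm: a listed point, or the origin of a listed thing).
The state is a dict: "t": time; "qpos": joint angles; "qd": joint speeds; "effort": joint torques, N m; "ee_pos": TCP position; "tcp_rot": TCP orientation; "ft_force": force on the tool from outside, world axes, zero at the start; "ft_torque": the same for the moment, N m; "opening": finger opening in m; "finger_force": force on a finger pad.
Only numpy, scipy, OpenCV 4.12 (cv2) and the standard library are available. Lean on these libraries where they do the work, as an engineer would, in place of code of your own. Each camera call takes 0.05 s, during which the arm holds its last target. There are 200 camera calls.

### The job

Slide the tray of spice jars along its lane until it is fully home against the end stop: press the gate's treadle bar down with one fingertip to hold the gate open and, with the other finger of the same hand, push the tray by its rear board, so that the jars pass under the gate without it touching them. Then let the gate close behind the jars. Only press and push: do not pick up or tip the tray, and leave the other things on the counter where they stand.

Things in the scene. Friction and masses are not known exactly. Their poses are not given: they have to be found in the camera images.
- lane: Open wooden chute fixed to the counter. Origin on the counter, in mid-lane; x = the way the tray travels, y = to the treadle side, z up. In mm: floor top z 6, from x -235 to 197; side walls 8 thick, inner faces y +/-49, tops z 36 (treadle side) and 30. Gate at x 75, end stop's face at x 185
- end_stop (a point): centre of the end stop's face that the tray's front must meet, at lane x 185, z 34 mm; the stop's top is at z 62 mm
- hinge (a point): middle of the 10 mm hinge rod that carries gate and treadle; it runs along lane x at y 66, z 60 mm, outside the wall, between two posts (18 mm wide in y, 70 mm tall) at lane x -231 and 97 mm
- tray: Wooden tray with four fixed spice jars, in the lane, 0.3-0.65 kg, 185 mm long (its x, along the lane), 92 wide. Origin under its centre. Jars and frame fill x 2.5 to 92.5 (front), 86 high. Behind is a flat tail, 6 thick, ending in an upright push board 8 thick, 52 high, rear face at x -92.5. Home: origin at lane x 92.5; the tail then lies under the gate, the board before it
- push_board (a point): centre of the rear face of the tray's push board, 26 mm above the tray's underside (32 mm above the counter); pushing it along lane +x slides the tray
- gate (a joint): Gate angle about the hinge rod: 0 = closed (down), 1.0 rad = fully raised, at its stop. A spring closes it when let go; holding it up takes about 5 to 8 N on the treadle. The tray cannot push it open. The jars pass freely at 0.65 rad or more and strike it below about 0.5
- panel (a point): Steel gate panel at lane x 75 mm, 10 thick: an arm from the rod over the lane with a hanging plate, closed at lane y -40 to 10, z 66 to 106 mm: in the jars' way, 8 mm above the push board. This point: middle of the plate's lower edge. Raised, it reaches about 180 mm above the counter: keep the hand behind it
- treadle (a point): Flat steel bar, 240 mm long (lane x -225 to 15), 26 wide, 8 thick, beside the lane; pressing it down raises the gate. This point: the bar's centre, 45 mm from the rod. Centre at lane (y, z) mm: gate closed (110, 71), sloping 0.6 rad with the outer edge higher; gate 0.65 rad (107, 42), about level; 0.8 (104, 37); 1.0 (99, 29)
- pepper: Bystander: small jar, 44 mm across, 85 mm tall, stands beside the lane's low-wall side; origin under its centre
- can: Bystander: food can, 66 mm across, 100 mm tall, stands on the treadle side past the gate; origin under its centre
- cup: Bystander: white cup, 80 mm across, 85 mm tall, stands beyond the treadle; origin under its centre
- bowl: Bystander: blue bowl, 120 mm across, 50 mm tall; origin under its centre
- jam: Bystander: jar with a steel cap, 70 mm across, 90 mm tall; origin under its centre
- timer: Bystander: white kitchen timer block, 50 x 60 x 40 mm; origin under its centre
- spoon: Bystander: spoon lying on the counter; origin near its middle
There are look-alikes about, which are no part of the job. Leave any blue or green look-alike of the tray alone.

How it is judged:
On the way:
1. the jars are passing under the gate while a finger presses the treadle and holds the gate open (x of tray in the frame of lane between 0 and 0.07 m and value of joint gate above 0.5 rad and contact force between the fingers and gate above 0.5 N), for 0.15 s.
At the end, for the whole second after the job is handed in: The tray stands flat in the lane with its front within 6 mm of the end stop, at rest, and the gate is closed behind the jars (below 0.06 rad) (x of tray in the frame of lane between 0.0865 and 0.098 m and value of joint gate below 0.06 rad and z of tray in the frame of lane below 0.011 m and angle between tray's own z axis and vertical below 0.06 rad and linear speed of tray below 0.01 m/s); the robot touches nothing.
It fails at once if the gate touches the tray or its jars (over 1.5 N) (contact force between gate and tray above 1.5 N).
It fails at once if the tray is lifted more than 12 mm off the lane floor (z of tray in the frame of lane above 0.018 m).
It fails at once if the tray is tipped more than 0.2 rad (angle between tray's own z axis and vertical above 0.2 rad).
It fails at once if a bystander is moved more than 25 mm (distance of any of pepper, can, cup, bowl, jam, timer, spoon from where it was at the start of the episode above 0.025 m).
It also fails if it takes over 48 s, if anything falls off the work surface, if the arm or the gripper's body presses on something with over 40 N, if the wrist force passes 120 N, or if a joint passes its speed limit or range.

## Working session

There is one attempt and no reset: what is moved stays moved. The work goes in short steps, Python scripts to look and compute and a tool call to move; the robot and the scene stay as the last step left them, time stands still between calls to the robot, and variables do not carry over. Pictures are saved under pics/ and viewed, at most 10 in all, crops included, and the job is handed in when it is done.

Besides the shell and the picture viewer there is one more tool, called as name([rows], argument=value, ...), one row to a line, values as JSON. carry_out: Moves the arm, as the interface text tells. Its arguments: {"type":"object","properties":{"deltas":{"type":"array"},"force":{"type":"number"}},"required":["deltas"]}

```bash
mkdir -p pics
cat > m.py <<'E'
from station import monitor, grab_frame, robot, spotter
import numpy as np, cv2
E
python3 - <<'E'
from m import *
ims=[]
for n in ("top","side"):
    f=grab_frame(n); cv2.imwrite(f"pics/{n}1.png",f["color"])
    print(n,f["fx"],f["cx"],f["cy"],np.round(f["cam_to_world"],3).tolist())
    for q in ("lane","end_stop","hinge","tray","push_board","panel","treadle","pepper","can","cup","bowl","jam","timer","spoon"):
        r=spotter.tip_of(q,f); print(q,[(np.round(a["xyz"],3).tolist(),round(a["p"],2)) for a in r])
o=monitor.get_obs();print(o)
E
```

```text
top 508.20551206191215 314.58716068897957 196.6985921453353 [[-0.012, 0.991, -0.133, 0.343], [-1.0, -0.012, 0.003, 0.01], [0.002, 0.134, 0.991, 1.693], [0.0, 0.0, 0.0, 1.0]]
lane [([0.506, 0.016, -0.0], 0.85)]
end_stop [([0.496, -0.169, 0.035], 0.64)]
hinge [([0.57, 0.03, 0.062], 0.84)]
tray [([0.287, 0.241, -0.0], 0.91), ([0.51, 0.065, 0.002], 0.77), ([0.804, -0.094, 0.001], 0.68), ([0.423, 0.458, -0.002], 0.64)]
push_board [([0.897, -0.106, 0.028], 0.94), ([0.51, 0.159, 0.032], 0.8), ([0.279, 0.149, 0.024], 0.7)]
panel [([0.486, -0.059, 0.069], 0.84)]
treadle [([0.616, 0.116, 0.072], 0.85), ([0.615, -0.439, -0.002], 0.22)]
pepper [([0.385, -0.032, -0.002], 0.64)]
can [([0.61, -0.158, -0.0], 0.95), ([0.618, -0.44, 0.001], 0.16)]
cup [([0.758, 0.13, -0.002], 0.88)]
bowl [([0.457, -0.403, 0.003], 0.78), ([0.509, 0.16, 0.028], 0.52), ([0.504, 0.013, 0.003], 0.48)]
jam [([0.617, -0.44, 0.002], 0.6), ([0.505, 0.011, -0.0], 0.23)]
timer [([0.424, 0.456, -0.003], 0.56)]
spoon [([0.302, -0.299, 0.0], 0.82), ([0.428, 0.453, -0.002], 0.57)]
side 431.27748190071463 318.944711352597 192.4376661
[... 965 characters left out ...]
n [([0.3, -0.296, -0.001], 0.53)]
{'t': 1.5, 'qpos': array([-1.35617007e+00,  3.26191601e-01, -1.92573887e-01,  1.05200051e+00,
       -6.95511189e-06,  1.43660614e+00]), 'qd': array([ 0.00052466, -0.00101651,  0.0003116 ,  0.00014374, -0.00067592,
        0.0006474 ]), 'effort': array([ 7.39476600e-04, -4.43320513e+01,  2.62756240e+01,  1.12589227e-03,
       -1.82756348e-04,  4.67541653e-06]), 'ee_pos': array([ 0.18800276, -0.51690381,  0.23129535]), 'tcp_rot': array([ 3.09390269e+00,  5.45140715e-01, -9.00057771e-06]), 'ft_force': array([-0.09679694,  0.2807469 , -0.0805783 ]), 'ft_torque': array([ 0.07641011, -0.00146135,  0.03595413]), 'finger_force': 0.0, 'opening': 0.0853669962918726}
```

View pics/top1.png

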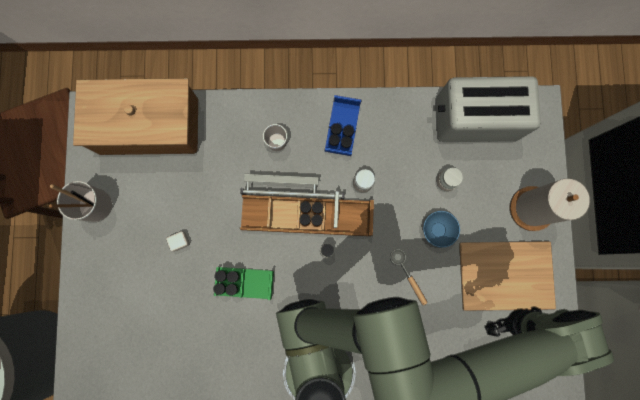

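View pics/side1.png

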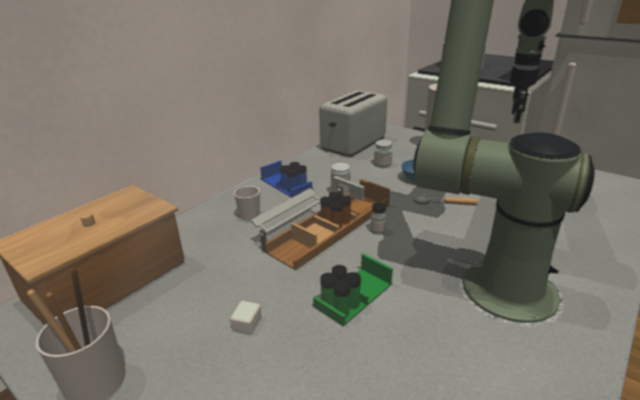

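The top view shows the lane at about (307,214) and running left to right. The tray board is near (271,212), the gate at (337,208) and the treadle at (282,179). The side view agrees, and the green and blue trays are the look-alikes. Next I'll fit the lane frame.

```bash
cat >> m.py <<'E'
def fit(P,Q):  # lane(2D)->world(2D) yaw+shift
    p,q=P.mean(0),Q.mean(0); A=P-p; B=Q-q
    th=np.arctan2((A[:,0]*B[:,1]-A[:,1]*B[:,0]).sum(),(A*B).sum())
    R=np.array([[np.cos(th),-np.sin(th)],[np.sin(th),np.cos(th)]])
    return th,R,q-R@p
E
python3 - <<'E'
from m import *
P=np.array([[0,0],[0,0],[185,0],[75,-15],[75,-15],[-105,110],[-105,110]])/1e3
Q=np.array([[.506,.016],[.504,.015],[.496,-.169],[.486,-.059],[.485,-.054],[.616,.116],[.622,.113]])
th,R,t=fit(P,Q); print(np.degrees(th),t,np.round((P@R.T+t-Q)*1e3,1).tolist())
for w in ([.51,.067],[.5135,.158],[.568,.0305]): print(((np.array(w)-t)@R)*1e3)
for l in ([-.172,.055],[-.011,.055]): print(l,R@l+t)
E
```

```text
-92.89877938307416 [0.50450923 0.0160641 ] [[-1.5, 0.1], [0.5, 1.1], [-0.8, 0.3], [-0.3, 0.9], [0.7, -4.1], [3.7, -0.6], [-2.3, 2.4]]
[-51.14840604   2.90783574]
[-142.20896642    1.80133587]
[-17.62826665  62.67948667]
[-0.172, 0.055] [0.56813718 0.18506257]
[-0.011, 0.055] [0.55999514 0.02426858]
```

carry_out([
  [25, 45, 0, 0, 0, 8, 85],
  [50, 95, 0, 0, 0, 16, 85],
  [75, 145, 0, 0, 0, 24, 85],
  [105, 195, 0, 0, 0, 32, 85],
  [130, 245, 0, 0, 0, 40, 85],
  [160, 295, 0, 0, 0, 48, 85],
  [185, 345, 0, 0, 0, 56, 85],
  [215, 395, 0, 0, 0, 64, 85],
  [240, 445, 0, 0, 0, 67.1, 85],
  [270, 495, 0, 0, 0, 67.1, 85],
  [295, 545, 0, 0, 0, 67.1, 85],
  [320, 595, 0, 0, 0, 67.1, 85],
])

```text
t: 3.0
ee_pos: [0.5088, 0.08, 0.2315]
tcp_rot: [2.276, 2.164, 0.001]
ft_force: [1.0, -0.6, 0.2]
opening: 0.0851
finger_force: 0.0
```

carry_out([
  [20, 35, 0, 0, 0, 0, 85],
  [40, 70, -10, 0, 0, 0, 85],
  [60, 107, -30, 0, 0, 0, 85],
  [60, 107, -60, 0, 0, 0, 85],
  [60, 107, -60, 0, 0, 0, 85],
])

```text
t: 3.62
ee_pos: [0.5659, 0.1852, 0.1688]
tcp_rot: [-2.274, -2.163, 0.007]
ft_force: [-0.8, -1.1, 0.4]
opening: 0.0852
finger_force: 0.0
```

Run:
```python
from m import *
f=grab_frame("wrist"); cv2.imwrite("pics/w1.png",f["color"])
for q in ("lane","push_board","tray","treadle","panel","hinge"):
    print(q,[(np.round(a["xyz"],3).tolist(),round(a["p"],2)) for a in spotter.tip_of(q,f)])
o=monitor.get_obs();print(o['t'],o['ee_pos'],o['tcp_rot'],o['qpos'],o['ft_force'],o['opening'])
```

```text
lane []
push_board [([0.283, 0.144, 0.029], 0.78), ([0.51, 0.159, 0.029], 0.7), ([0.898, -0.107, 0.025], 0.68)]
tray [([0.509, 0.061, 0.006], 0.92), ([0.283, 0.241, -0.001], 0.81)]
treadle [([0.618, 0.115, 0.069], 0.87)]
panel []
hinge [([0.568, 0.029, 0.061], 0.55)]
3.975 [0.56870744 0.1848598  0.17263338] [2.27711952 2.16265034 0.00292735] [ 1.90874066e-01  4.55075747e-01 -1.53206014e-01  9.60320818e-01
  2.95147392e-05  1.81322437e+00] [ 0.1238746  -0.39537599  0.60763946] 0.0851911629424103
```

View pics/w1.png

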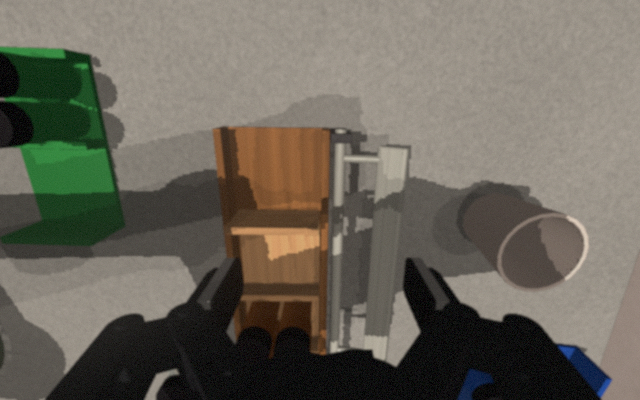

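The tray, rod and treadle bar (centred near column 390) lie between the fingertips at (238,262) and (408,262). The right finger will land on the bar and the left one behind the board at row 222. I'll press down now.

carry_out([
  [0, 0, -40, 0, 0, 0, 85],
  [0, 0, -80, 0, 0, 0, 85],
  [0, 0, -100, 0, 0, 0, 85],
  [0, 0, -115, 0, 0, 0, 85],
  [0, 0, -125, 0, 0, 0, 85],
  [0, 0, -134, 0, 0, 0, 85],
  [0, 0, -134, 0, 0, 0, 85],
  [0, 0, -134, 0, 0, 0, 85],
])

```text
t: 4.97
ee_pos: [0.569, 0.1848, 0.0388]
tcp_rot: [2.277, 2.162, 0.002]
ft_force: [-2.4, -2.3, 5.6]
opening: 0.0847
finger_force: 3.2
```

Run:
```python
from m import *
w=grab_frame("wrist"); s=grab_frame("side")
c=cv2.resize(s["color"][140:290,200:440],(800,500)); cv2.imwrite("pics/s2.png",c); cv2.imwrite("pics/w2.png",w["color"])
for f in (w,s):
  for q in ("push_board","treadle","panel"):
    print(q,[(np.round(a["xyz"],3).tolist(),round(a["p"],2)) for a in spotter.tip_of(q,f)])
o=monitor.get_obs();print(o['t'],o['ee_pos'],o['ft_force'],o['ft_torque'])
```

```text
push_board [([0.512, 0.16, 0.03], 0.79)]
treadle [([0.617, 0.11, 0.049], 0.65), ([0.508, 0.064, 0.006], 0.57)]
panel []
push_board [([0.279, 0.15, 0.031], 0.95), ([0.516, 0.155, 0.032], 0.65)]
treadle [([0.621, 0.112, 0.05], 0.79)]
panel [([0.496, -0.053, 0.102], 0.97), ([0.304, -0.299, 0.001], 0.19)]
5.375 [0.56899062 0.18483814 0.03898042] [-2.14675211 -1.28131987  5.93609095] [-0.32953841  0.15838852 -0.08390686]
```

View pics/s2.png

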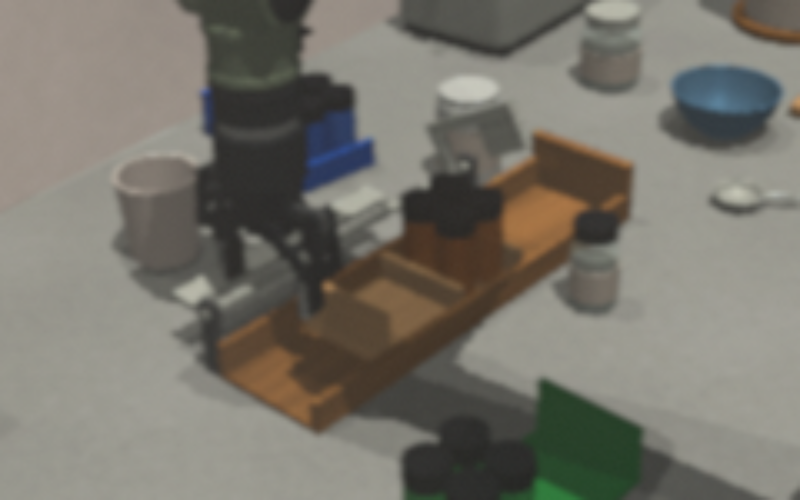

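View pics/w2.png

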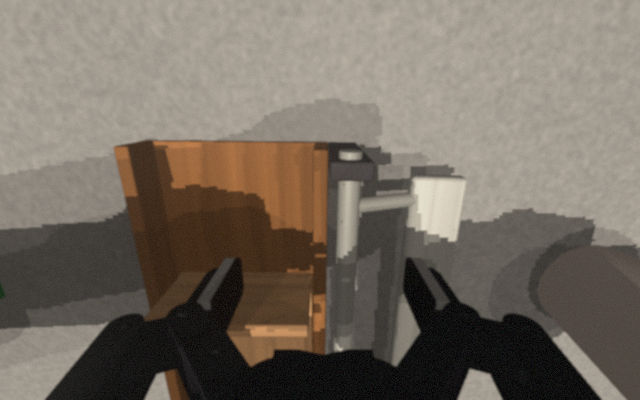

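The gate is partly raised, with its plate up at about (475,130). The push finger stands behind the board at (315,300) and the other finger is on the bar. The treadle reads z ≈ 50 mm, about 0.5 rad, so I'll press 14 mm deeper.

carry_out([
  [0, 0, -7, 0, 0, 0, 85],
  [0, 0, -14, 0, 0, 0, 85],
  [0, 0, -14, 0, 0, 0, 85],
])

```text
t: 5.75
ee_pos: [0.5686, 0.1854, 0.025]
tcp_rot: [2.277, 2.164, 0.003]
ft_force: [-3.8, -1.3, 9.6]
opening: 0.0853
finger_force: 4.2
```

Run:
```python
from m import *
for n in ("wrist","side"):
  f=grab_frame(n)
  for q in ("treadle","panel"):
    print(q,[(np.round(a["xyz"],3).tolist(),round(a["p"],2)) for a in spotter.tip_of(q,f)])
o=monitor.get_obs();print(o['t'],o['ee_pos'],o['ft_force'],o['ft_torque'])
```

```text
treadle [([0.609, 0.113, 0.033], 0.9)]
panel []
treadle [([0.614, 0.112, 0.037], 0.76)]
panel [([0.516, -0.055, 0.124], 0.87)]
6.05 [0.56893687 0.18534479 0.0254604 ] [-4.39811323 -0.21577362 10.09410405] [-0.10952698  0.40406311  0.00257544]
```

The gate is at about 0.85 rad (panel at z 124 mm). I'll start pushing along the lane.

carry_out([
  [-0.5, -8, 0, 0, 0, 0, 85],
  [-0.8, -16, 0, 0, 0, 0, 85],
  [-1.2, -24, 0, 0, 0, 0, 85],
  [-1.6, -32, 0, 0, 0, 0, 85],
  [-2, -40, 0, 0, 0, 0, 85],
  [-2, -40, 0, 0, 0, 0, 85],
])

```text
t: 6.8
ee_pos: [0.5699, 0.1468, 0.026]
tcp_rot: [2.275, 2.164, 0.014]
ft_force: [2.0, 3.5, 5.2]
opening: 0.0852
finger_force: 3.3
```

Run:
```python
from m import *
for n in ("wrist","side"):
  f=grab_frame(n); cv2.imwrite(f"pics/{n}3.png",f["color"][140:290,200:440] if n=="side" else f["color"])
  for q in ("treadle","panel","push_board","tray"):
    print(q,[(np.round(a["xyz"],3).tolist(),round(a["p"],2)) for a in spotter.tip_of(q,f)])
o=monitor.get_obs();print(o['t'],o['ee_pos'],o['ft_force'],o['ft_torque'])
cv2.imwrite("pics/s3.png",cv2.resize(cv2.imread("pics/side3.png"),(800,500)))
```

```text
treadle [([0.615, 0.111, 0.034], 0.94)]
panel []
push_board [([0.614, 0.112, 0.032], 0.61)]
tray [([0.505, 0.044, 0.005], 0.66)]
treadle [([0.616, 0.113, 0.037], 0.73), ([0.453, -0.402, 0.002], 0.29), ([0.568, 0.032, 0.06], 0.18)]
panel [([0.515, -0.053, 0.124], 0.97)]
push_board [([0.516, 0.14, 0.029], 0.97), ([0.9, -0.112, 0.028], 0.82), ([0.276, 0.151, 0.026], 0.59), ([0.515, -0.056, 0.126], 0.56)]
tray [([0.506, 0.048, 0.006], 0.8), ([0.806, -0.093, -0.001], 0.71), ([0.282, 0.237, -0.006], 0.6)]
7.3 [0.56989064 0.14683774 0.02600132] [2.0693522  3.48899125 6.31802203] [ 0.76097879 -0.6440428   0.09513888]
```

View pics/s3.png

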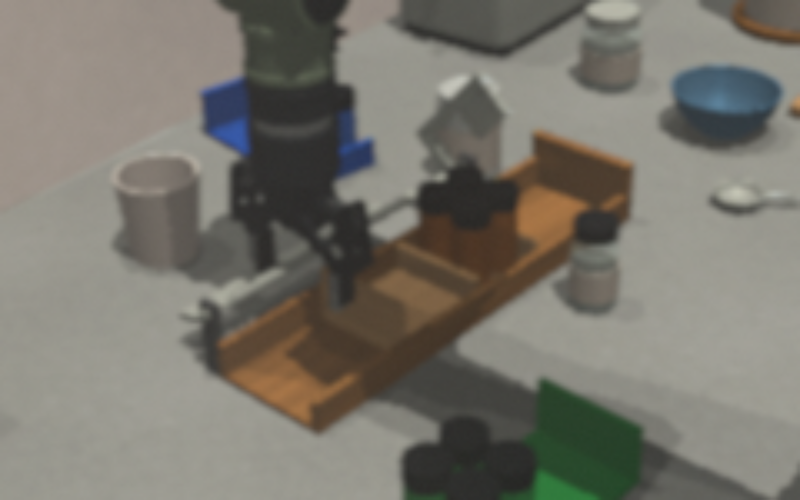

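The push finger is against the board, the tray has moved about 18 mm and the gate plate is well above the jar tops. I'll continue.

carry_out([
  [-0.4, -8, 0, 0, 0, 0, 85],
  [-0.8, -16, 0, 0, 0, 0, 85],
  [-1.2, -24, 0, 0, 0, 0, 85],
  [-1.6, -32, 0, 0, 0, 0, 85],
  [-2, -40, 0, 0, 0, 0, 85],
  [-2.4, -48, 0, 0, 0, 0, 85],
  [-2.4, -48, 0, 0, 0, 0, 85],
])

```text
t: 8.18
ee_pos: [0.5676, 0.0988, 0.026]
tcp_rot: [2.275, 2.164, 0.014]
ft_force: [2.4, 5.0, 5.6]
opening: 0.0849
finger_force: 3.7
```

Run:
```python
from m import *
f=grab_frame("side"); cv2.imwrite("pics/s4.png",cv2.resize(f["color"][140:290,200:440],(800,500)))
for q in ("treadle","panel","push_board","tray"):
    print(q,[(np.round(a["xyz"],3).tolist(),round(a["p"],2)) for a in spotter.tip_of(q,f)])
o=monitor.get_obs();print(o['t'],o['ee_pos'],o['ft_force'],o['ft_torque'])
```

```text
treadle [([0.613, 0.116, 0.036], 0.87)]
panel [([0.515, -0.056, 0.123], 0.83), ([0.57, 0.033, 0.059], 0.25)]
push_board [([0.902, -0.112, 0.03], 0.95), ([0.511, 0.09, 0.03], 0.86), ([0.278, 0.15, 0.028], 0.71)]
tray [([0.808, -0.092, -0.001], 0.79), ([0.503, 0.001, 0.008], 0.74), ([0.286, 0.235, -0.001], 0.74)]
8.425 [0.56752938 0.09883425 0.02597341] [1.40441572 4.01050886 6.43737885] [ 0.93305495 -0.63419354  0.08964314]
```

View pics/s4.png

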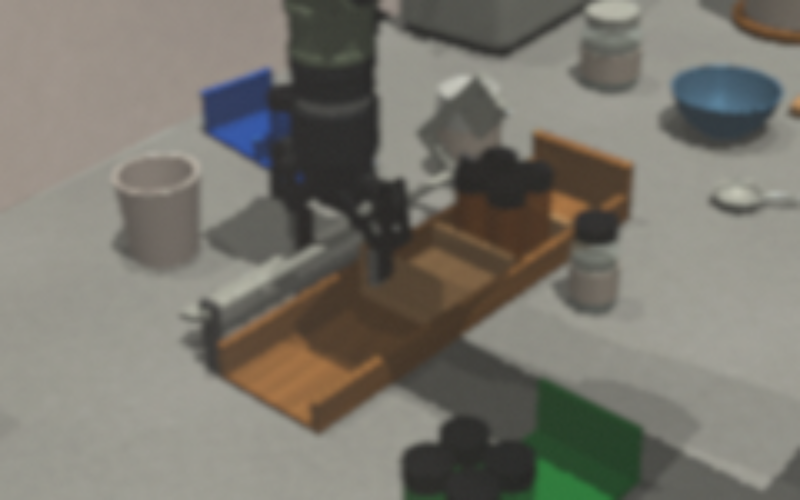

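The jars are now under the raised gate with no contact, and the tray is at about lane x +16 mm. About 75 mm remain.

carry_out([
  [-0.4, -8, 0, 0, 0, 0, 85],
  [-0.8, -16, 0, 0, 0, 0, 85],
  [-1.2, -24, 0, 0, 0, 0, 85],
  [-1.6, -32, 0, 0, 0, 0, 85],
  [-2, -40, 0, 0, 0, 0, 85],
  [-2.4, -48, 0, 0, 0, 0, 85],
  [-2.8, -56, 0, 0, 0, 0, 85],
  [-3.2, -64, 0, 0, 0, 0, 85],
  [-3.5, -69, 0, 0, 0, 0, 85],
  [-3.5, -69, 0, 0, 0, 0, 85],
])

```text
t: 9.68
ee_pos: [0.564, 0.0301, 0.026]
tcp_rot: [2.275, 2.164, 0.015]
ft_force: [2.4, 5.9, 7.4]
opening: 0.0853
finger_force: 4.4
```

carry_out([
  [-0.1, -2, 0, 0, 0, 0, 85],
  [-0.2, -4, 0, 0, 0, 0, 85],
  [-0.2, -4, 0, 0, 0, 0, 85],
])

```text
t: 10.05
ee_pos: [0.5638, 0.0268, 0.026]
tcp_rot: [2.275, 2.165, 0.016]
ft_force: [3.0, 8.2, 7.2]
opening: 0.0851
finger_force: 5.0
```

carry_out([
  [-0.1, -2, 0, 0, 0, 0, 85],
  [-0.2, -4, 0, 0, 0, 0, 85],
  [-0.2, -4, 0, 0, 0, 0, 85],
])

```text
t: 10.42
ee_pos: [0.5637, 0.0244, 0.026]
tcp_rot: [-2.274, -2.165, -0.02]
ft_force: [3.4, 14.0, 8.3]
opening: 0.0852
finger_force: 7.7
```

Run:
```python
from m import *
for n in ("side","top"):
  f=grab_frame(n)
  if n=="side": cv2.imwrite("pics/s5.png",cv2.resize(f["color"][140:290,200:440],(800,500)))
  for q in ("push_board","tray"):
    print(q,[(np.round(a["xyz"],3).tolist(),round(a["p"],2)) for a in spotter.tip_of(q,f)])
o=monitor.get_obs();print(o['t'],o['ee_pos'],o['ft_force'],o['ft_torque'])
```

```text
push_board [([0.899, -0.11, 0.026], 0.9), ([0.278, 0.15, 0.028], 0.79), ([0.505, 0.016, 0.032], 0.76)]
tray [([0.288, 0.236, -0.004], 0.91), ([0.498, -0.073, 0.005], 0.69), ([0.807, -0.093, 0.0], 0.69), ([0.421, 0.454, 0.002], 0.28)]
push_board [([0.902, -0.108, 0.026], 0.8), ([0.504, 0.017, 0.03], 0.64), ([0.497, -0.08, 0.004], 0.58)]
tray [([0.497, -0.077, 0.003], 0.71), ([0.808, -0.089, -0.001], 0.57)]
10.725 [0.56372172 0.02437884 0.02602296] [ 2.36136311 13.48718602  8.53234432] [ 2.57031369 -0.56403457 -0.28603627]
```

View pics/s5.png

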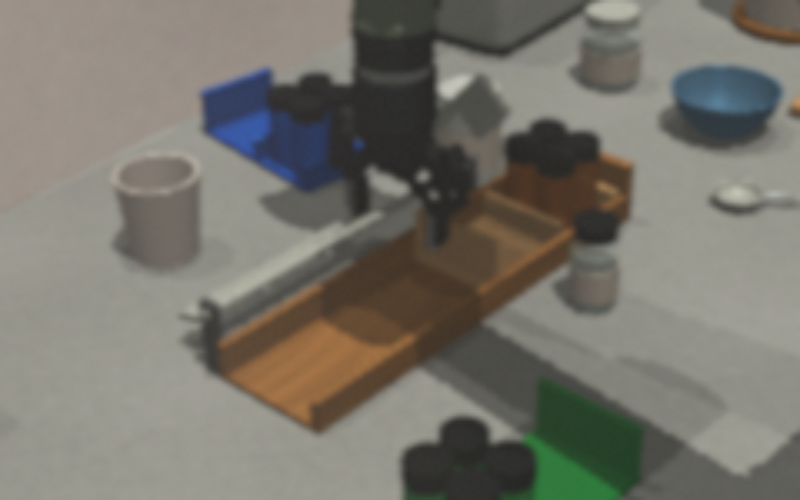

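The board reads lane x ≈ 0, the jars are at the end stop and the push force has jumped to 13.5 N, so the tray is home. I'll back off and rise slowly so the gate closes.

carry_out([
  [0.3, 6, 0, 0, 0, 0, 85],
  [0.6, 12, 0, 0, 0, 0, 85],
  [1, 20, 0, 0, 0, 0, 85],
  [1, 20, 10, 0, 0, 0, 85],
  [1, 20, 20, 0, 0, 0, 85],
  [1, 20, 30, 0, 0, 0, 85],
  [1, 20, 40, 0, 0, 0, 85],
  [1, 20, 55, 0, 0, 0, 85],
  [1, 20, 80, 0, 0, 0, 85],
  [1, 20, 120, 0, 0, 0, 85],
  [1, 20, 160, 0, 0, 0, 85],
  [1, 20, 160, 0, 0, 0, 85],
])

```text
t: 12.22
ee_pos: [0.5627, 0.04, 0.1869]
tcp_rot: [2.274, 2.161, 0.006]
ft_force: [0.6, -0.3, 0.2]
opening: 0.0847
finger_force: 0.0
```

Run:
```python
from m import *
for n in ("side","top"):
  f=grab_frame(n)
  if n=="side": cv2.imwrite("pics/s6.png",cv2.resize(f["color"][140:290,200:440],(800,500)))
  for q in ("push_board","tray","panel","treadle"):
    print(q,[(np.round(a["xyz"],3).tolist(),round(a["p"],2)) for a in spotter.tip_of(q,f)])
o=monitor.get_obs();print(o['t'],o['ee_pos'],o['ft_force'],o['ft_torque'])
```

```text
push_board [([0.902, -0.11, 0.029], 0.95), ([0.452, -0.4, 0.003], 0.74), ([0.279, 0.148, 0.028], 0.72), ([0.507, 0.016, 0.028], 0.63)]
tray [([0.497, -0.073, 0.007], 0.92), ([0.81, -0.094, -0.005], 0.83), ([0.287, 0.238, -0.002], 0.66)]
panel [([0.484, -0.053, 0.069], 0.94)]
treadle [([0.621, 0.114, 0.074], 0.68)]
push_board [([0.28, 0.15, 0.025], 0.93), ([0.505, 0.017, 0.031], 0.84), ([0.9, -0.11, 0.027], 0.66)]
tray [([0.808, -0.094, 0.0], 0.93), ([0.286, 0.24, 0.001], 0.85), ([0.498, -0.079, 0.004], 0.67)]
panel [([0.483, -0.058, 0.069], 0.91)]
treadle [([0.616, 0.116, 0.072], 0.58)]
12.725 [0.56031239 0.04014096 0.18259272] [-0.34667537  0.22923507  0.05322409] [-0.03676156  0.03963033 -0.03054896]
```

View pics/s6.png

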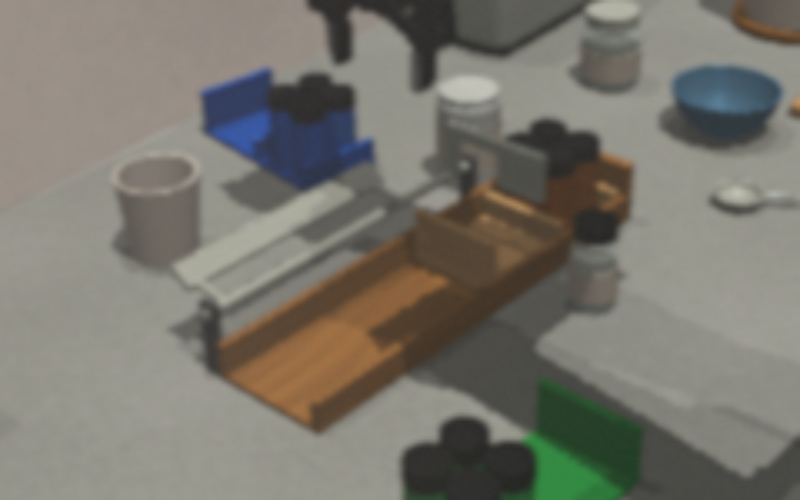

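The gate is closed behind the jars, with its plate at (500,165). The tray is home, the hand is clear and the bystanders are where they stood.

```bash
python3 -c "
from m import *
print(robot.close_job())"
```

```text
the job is handed in; nothing more can be done
None
```

The tray is home against the end stop, the gate closed behind the jars, the hand is clear, and the job is handed in; the hand-in call returned no verdict.

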